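# Close up the carver's tool case

## Robot

A 6-joint arm with a two-finger parallel gripper is mounted at the origin on the work surface. World frame = base frame: x ahead of the robot, y to its left, z up, the work surface at z = 0. Lengths are in m, angles in rad, forces in N, time in s.
With the tool pointing down it reaches from about 0.4 to 0.825 m from the base axis. Payload 7 kg.
Tool frame: the origin (TCP) lies at the very end of the fingers, on their centre line; the grasp point (between the pads) lies 19 mm behind it; z points along the fingers, y is the direction in which the jaws open and shut (so a half turn about z gives the same grasp; the last joint's range is limited). The gripper opens to 88 mm and grips with 3 to 60 N. Pads are 19 mm wide; open, the fingers measure 130 mm over their backs; the gripper's body (78 mm by 193 mm) begins 47 mm behind the grasp point.
Start: joints at [1.567, 0.359, 0.012, 0, -1.224, -0.288], TCP at [0.194, 0.646, 0.227] pointing down, gripper open.
Joint ranges: [-3.07, 3.07], [-1.43, 2.12], [-1.02, 1.25], [-3.03, 1.67], [-3.05, -0], [-3.03, 3.03]. Speed limits (rad/s): [2.39, 2.39, 3.01, 3.14, 3.14, 3.14].

## Interface

Orientations are given as a 3x3 rotation matrix whose columns are the frame's x, y, z axes.
In Python, from plant import get_state, optics, env gives the robot as it stands.
- The arm moves only by the tool jog_arm, never from a script. Its argument "deltas" is a list of rows, each an object with "fingers": the opening, from -1 (shut) to 1 (fully open); "slide": the shift along the tool's x, y, z in cm, a list of three; "yaw": the turn about the tool's z in rad. In form: [{"fingers": fingers, "slide": [x, y, z], "yaw": yaw}, ...]. A call has exactly 8 rows; each row is the pose to reach, as a shift and turn from the pose measured when the call began, along the tool's axes at that moment; what a row does not reach only later rows make up. A row lasts 1/12 s, in which the tool goes at most 41.7 mm and 7.16 degrees, less where a joint would pass 70% of its speed; a pose out of reach is approached as far as the arm can. A call with a gripper value outside its range is refused whole. The fingers move at their own pace and stop on an object; "newtons" is the grip in N (left out, the last holds). Time passes only in rows, so rows that repeat a pose let the fingers close, or fill a call up. It gives the time, the measured TCP pose, the force and the opening at its end, in the units of the state.
- get_state(): the state, without advancing time (a new reading comes with each control period).
- optics.get_image(name): name is "scene" or "top" or "wrist"; returns a dict with "pixels" (420x560x3 uint8, red, green, blue), "fx", "fy", "cx", "cy" (pixels), "R" (3x3) and "t" (3): a world point X has camera coordinates R X + t; the wrist camera has in their place "mount" (4x4, takes a point from camera to tool coordinates, whose origin is the TCP and whose axes are the flange's). Camera axes: x right, y down, z forward; pixel columns grow to the right and rows downward; lengths in m; the calibration is good to about 2 mm. The wrist camera is an equidistant fisheye: a pixel r from the principal point sees the ray r / f radians off the axis. A picture is of the moment at which its call begins: read the wrist's pose just before it. There is no depth.
- env.hand_in(): hands the job in, once; it reports no verdict.
The state is a dict: "clock": time; "qpos": joint angles; "dq": joint speeds; "joint_torque": joint torques, N m; "tcp_pos": TCP position; "tool_rot": TCP orientation; "wrist_force": force on the tool from outside, world axes, zero at the start; "moment": the same for the moment, N m; "gripper_width": finger opening in m.
Only numpy, scipy, OpenCV 4.12 (cv2) and the standard library are available. Lean on these libraries where they do the work, as an engineer would, in place of code of your own. Each camera call takes 0.05 s, during which the arm holds its last target.

## Task

Close up the carving-tool case: with the fingertips, first fold the upright knife flap all the way down flat into the case, and only then push the lid over and fully shut on top of it. Just push: do not grip the flap or the lid between the fingers. Leave everything else on the bench and in the case where it is.

Things in the scene. Friction and masses are not known exactly. Their poses are not given: they have to be found in the camera images.
- case: wooden carving-tool case fixed to the bench, open-topped box 260 mm (its x) x 200 mm (its y) x 80 mm high, walls and floor 8 mm thick; origin at the centre of its underside, z up. The lid is hinged on its +y rim, the knife flap just inside its -y wall
- lid (a joint): angle of the lid in rad: 0 fully shut on the rim, 1.57 upright, up to 2.0 leaning outward (towards the case's +y). A stiff hinge holds it at any angle; 3 to 4 N near its free edge moves it, and it does not fall shut by itself
- lid_hinge (a point): middle of the lid's hinge line, which runs along the case's x at case (0, +100, 80.5) mm; turns with the lid. The lid is a plain wooden board 264 mm long (along the hinge), 204 mm from hinge to free edge, 10 mm thick
- lid_edge (a point): middle of the lid's free edge, on the lid's outside face; 204 mm from the hinge line, 10 mm along the lid's z from the hinge line. Axes of the lid: x along the hinge, -y from the hinge to the free edge, z out of the outside face (up when shut)
- lid_board: the board of the lid (10 mm thick); its origin lies on the middle of the hinge line, same axes as lid_edge. The outside face is 10 mm above the origin along z
- lid_lining: pale lining panel, 232 x 172 x 4 mm, on the inside face of the lid (it fits inside the walls when shut); same origin and axes
- flap (a joint): angle of the knife flap in rad: 0 folded flat inside the case against its stop (its back then looks up, 10 mm below the rim), 1.57 upright, up to 1.8 leaning outward (towards the case's -y). A stiff hinge holds it at any angle; about 2 N near its free edge moves it
- flap_hinge (a point): middle of the flap's hinge line, which runs along the case's x at case (0, -78, 62) mm; turns with the flap. The flap is a plywood board 210 mm long (along the hinge), 135 mm from hinge to free edge, 8 mm thick
- flap_edge (a point): middle of the flap's free edge, on its back. Axes of the flap: x along the hinge, y from the hinge to the free edge, z out of its back (up when folded); the back lies 8 mm from the hinge line along z
- flap_board: the board of the flap (8 mm thick), whose bare back looks outward (case -y) while the flap stands; origin on the middle of the hinge line, same axes as flap_edge
- flap_tools: pale panel, 194 x 115 x 3 mm, on the front of the flap with three small knives mounted on it, which reach 18 mm out; it looks towards the lid while the flap stands; same origin and axes
- slip_stone: grey rectangular slip stone lying in the strip of the case that the folded flap leaves open, 90 x 22 x 20 mm; origin at the centre of its underside
- knife: carving knife with a black handle, 170 x 20 x 16 mm, lying outside the case along its flap side; origin under the end of the handle
- fork_blank: pale wooden two-pronged fork blank, 190 x 50 x 14 mm, lying outside the case along its lid-hinge side; origin under its middle
- doll: small plain turned wooden figure, 50 mm in diameter and 93 mm high, outside the +x end of the case; origin under its middle
- wax_jar: amber jar with a steel cap, 56 mm in diameter, 55 mm high, outside the +x end of the case; origin under its middle
- mallet: round dark wooden carver's mallet standing on its head, 80 mm in diameter, 175 mm high; origin under its middle
- mug: white mug, 76 mm in diameter, 85 mm high; origin under its middle
- oil_bottle: amber oil bottle, 48 mm in diameter, 120 mm high; origin under its middle

How it is judged:
By the outcome, as a careful person would: the job done as asked, in the order asked, and still so for the second after the job is handed in, with the robot touching nothing.
It also fails if it takes over 59 s, if anything falls off the work surface, if the arm or the gripper's body presses on something with over 40 N, if the wrist force passes 120 N, or if a joint passes its speed limit or range.

## Working session

There is one attempt and no reset: what is moved stays moved. The work goes in short steps, Python scripts to look and compute and a tool call to move; the robot and the scene stay as the last step left them, time stands still between calls to the robot, and variables do not carry over. Pictures are saved under pics/ and viewed, and the job is handed in when it is done.

Besides the shell and the picture viewer there is one more tool, called after "Request:" as a command line: name --argument value ..., lists and objects as JSON in quotes. jog_arm: Moves the arm, as the interface text tells. Its arguments: {"type":"object","properties":{"deltas":{"type":"array"},"newtons":{"type":"number"}},"required":["deltas"]}

```bash
ls; mkdir -p pics; python3 - <<'E'
from plant import get_state, optics
import cv2
s=get_state()
for k,v in s.items(): print(k,v)
for n in ["scene","top","wrist"]:
    im=optics.get_image(n)
    cv2.imwrite(f"pics/{n}0.png",im["pixels"][:,:,::-1])
    print(n,{k:v for k,v in im.items() if k!="pixels"})
E
```

```text
pics
clock 0.0
qpos [ 1.56709239e+00  3.59403080e-01  1.10688002e-02 -3.61296633e-04
 -1.22407269e+00 -2.88115567e-01]
dq [-6.17161468e-04 -1.17560760e-03 -2.95844180e-05 -1.36588384e-03
  1.58856790e-03 -5.70314611e-05]
joint_torque [-1.18912860e-03 -5.82718134e+01  2.93078935e+01  6.99760392e+00
  6.88961009e-03 -1.47287392e-04]
tcp_pos [0.19406561 0.64600252 0.22561452]
tool_rot [[ 9.57686613e-01 -2.87812841e-01 -3.45759582e-04]
 [-2.87813018e-01 -9.57685270e-01 -1.60935596e-03]
 [ 1.32064452e-04  1.64077277e-03 -9.99998645e-01]]
wrist_force [-0.29854329  0.08218238  0.91266267]
moment [-0.02557072 -0.03368923  0.01154022]
gripper_width 0.08764988426554501
scene {'fx': 530.7681932731699, 'fy': 530.7681932731699, 'cx': 288.49021486510105, 'cy': 209.60863993678674, 'R': array([[ 0.64787021,  0.76162707, -0.01372577],
       [ 0.59843683, -0.52003748, -0.60945416],
       [-0.4713147 ,  0.38663319, -0.79270249]]), 't': array([-0.38940211, -0.31264562,  1.75264213])}
top {'fx': 503.41219100948246, 'fy': 503.41219100948246, 'cx': 277.59246454395765, 'cy': 207.79040531454007, 'R': array([[-2.16520355e-02, -9.99765260e-01,  7.83464470e-04],
       [-9.74196972e-01,  2.09221926e-02, -2.24727662e-01],
       [ 2.24658518e-01, -5.62906004e-03, -9.74421297e-01]]), 't': array([-0.00689508,  0.59787392,  1.37305991])}
wrist {'fx': 325.19226210127806, 'fy': 325.19226210127806, 'cx': 280.301940600586, 'cy': 210.71746935131657, 'mount': array([[ 4.71597690e-05, -9.67620904e-01, -2.52407971e-01,
         6.79012416e-02],
       [ 9.99999848e-01,  1.84488417e-04, -5.20407838e-04,
         9.95128266e-04],
       [ 5.50123849e-04, -2.52407908e-01,  9.67620765e-01,
        -1.58446485e-01],
       [ 0.00000000e+00,  0.00000000e+00,  0.00000000e+00,
         1.00000000e+00]])}
```

View pics/scene0.png

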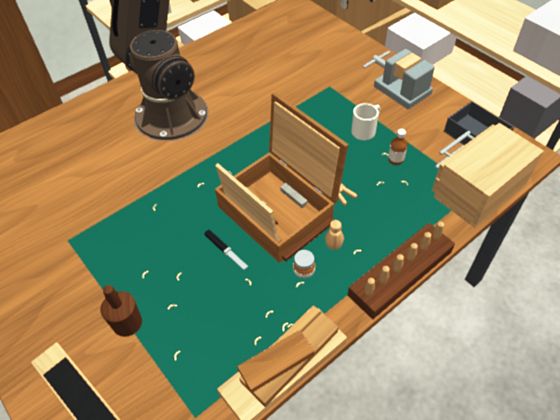

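View pics/top0.png

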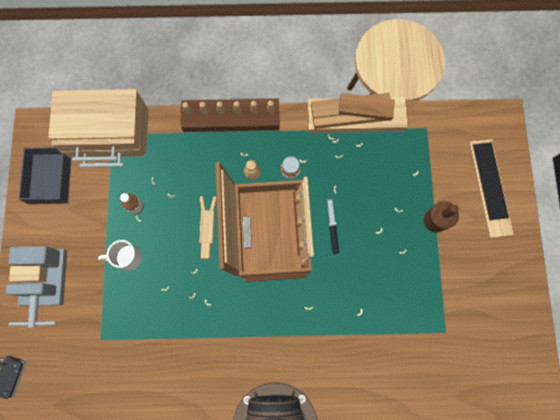

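View pics/wrist0.png

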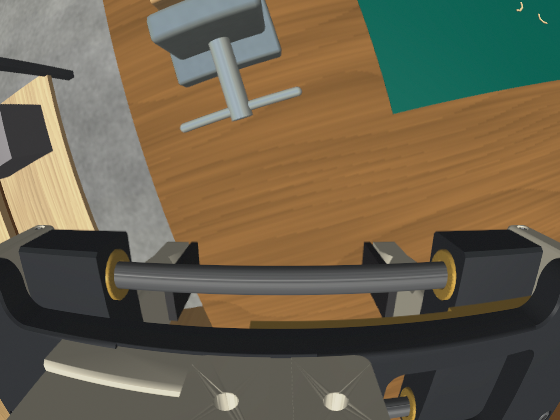

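```bash
python3 - <<'E'
import cv2
a=cv2.imread("pics/top0.png")[140:300,180:360]
cv2.imwrite("pics/top0c.png",cv2.resize(a,None,fx=4.4,fy=3.75*1.0,interpolation=cv2.INTER_CUBIC) if 0 else cv2.resize(a,None,fx=3.7,fy=3.7,interpolation=cv2.INTER_CUBIC))
a=cv2.imread("pics/scene0.png")[80:290,190:390]
cv2.imwrite("pics/scene0c.png",cv2.resize(a,None,fx=2.8,fy=2.8,interpolation=cv2.INTER_CUBIC))
E
```

```text
(no output)
```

View pics/top0c.png

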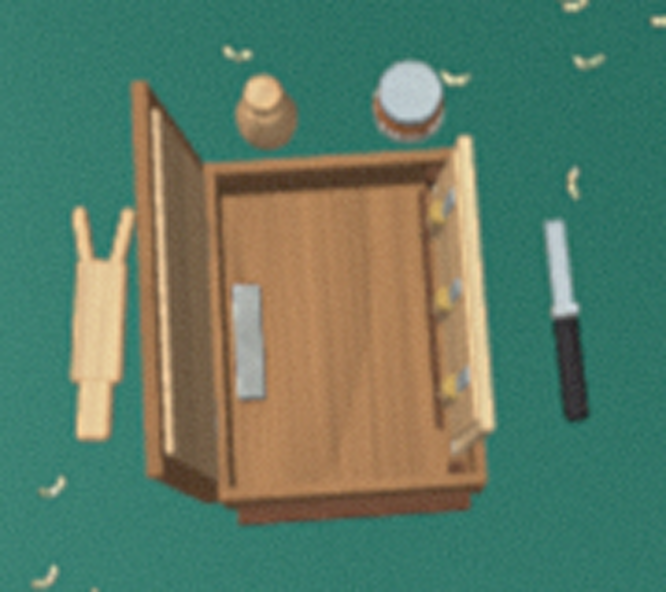

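View pics/scene0c.png

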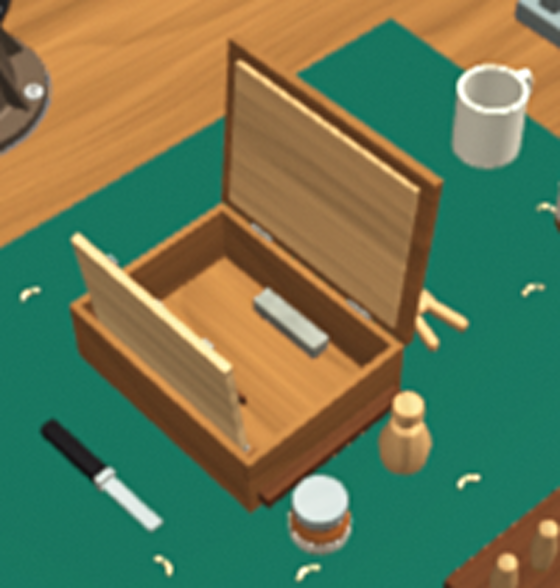

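```bash
cat > fit.py <<'E'
import numpy as np
cams={"scene":(530.768,288.490,209.609,np.array([[0.64787021,0.76162707,-0.01372577],[0.59843683,-0.52003748,-0.60945416],[-0.4713147,0.38663319,-0.79270249]]),np.array([-0.38940211,-0.31264562,1.75264213])),
"top":(503.412,277.592,207.790,np.array([[-2.16520355e-02,-9.99765260e-01,7.83464470e-04],[-9.74196972e-01,2.09221926e-02,-2.24727662e-01],[2.24658518e-01,-5.62906004e-03,-9.74421297e-01]]),np.array([-0.00689508,0.59787392,1.37305991]))}
def proj(c,X):
    f,cx,cy,R,t=cams[c]; p=R@X+t; return np.array([cx+f*p[0]/p[2],cy+f*p[1]/p[2]])
def lidp(th,x,y,z): # y from hinge to -y
    # lid frame: rotate about x by -th? free edge (-y) goes up for th>0
    c,s=np.cos(th),np.sin(th)
    return np.array([x,.1+ (c*y + s*z), .0805+(-s*y+c*z)])
def flapp(th,x,y,z):
    c,s=np.cos(th),np.sin(th)
    return np.array([x,-.078+c*y-s*z,.062+s*y+c*z])
def world(p,q):
    c,s=np.cos(p[2]),np.sin(p[2]); return np.array([p[0]+c*q[0]-s*q[1],p[1]+s*q[0]+c*q[1],q[2]])
E
cat > f1.py <<'E'
from fit import *
from scipy.optimize import least_squares
T=lambda u,v:("top",180+u/3.7,140+v/3.7); S=lambda u,v:("scene",190+u/2.8,80+v/2.8)
L=[("case",(-.13,-.1,.08),T(487,486)),("case",(-.13,.1,.08),T(219,502)),("case",(.13,.1,.08),T(205,165)),
("case",(-.13,-.1,.08),S(75,308)),("case",(.13,.1,.08),S(402,345)),("case",(.13,-.1,0),S(253,508)),
("lid",(.132,-.204,.01),T(133,84)),("lid",(-.132,-.204,.01),T(150,477)),("lid",(-.132,-.204,.01),S(232,40)),("lid",(.132,-.204,.01),S(441,183)),
("flap",(.105,.135,.008),T(470,137)),("flap",(-.105,.135,.008),T(494,430)),("flap",(-.105,.135,.008),S(73,240)),("flap",(.105,.135,.008),S(232,372))]
def X(p,k,q):
    return world(p,{"case":lambda:np.array(q),"lid":lambda:lidp(p[3],*q),"flap":lambda:flapp(p[4],*q)}[k]())
def res(p): return np.concatenate([proj(o[0],X(p,k,q))-o[1:] for k,q,o in L])
r=least_squares(res,[.48,0,0,1.6,1.5],loss="soft_l1")
print(r.x)
for (k,q,o),e in zip(L,res(r.x).reshape(-1,2)): print(k,q,o[0],e.round(1),X(r.x,k,q).round(3))
E
python3 f1.py
```

```text
[ 0.54162348 -0.00224879  0.05101092  1.6588009   1.66636482]
case (-0.13, -0.1, 0.08) top [-0.4 -1.4] [ 0.417 -0.109  0.08 ]
case (-0.13, 0.1, 0.08) top [-0.3 -0.5] [0.407 0.091 0.08 ]
case (0.13, 0.1, 0.08) top [-1.6 -0.2] [0.666 0.104 0.08 ]
case (-0.13, -0.1, 0.08) scene [-2.7 -0.6] [ 0.417 -0.109  0.08 ]
case (0.13, 0.1, 0.08) scene [0.1 0.1] [0.666 0.104 0.08 ]
case (0.13, -0.1, 0) scene [-0.9  2.1] [ 0.677 -0.095  0.   ]
lid (0.132, -0.204, 0.01) top [-0.3 -0.4] [0.667 0.132 0.283]
lid (-0.132, -0.204, 0.01) top [ 0.2 -0.1] [0.403 0.119 0.283]
lid (-0.132, -0.204, 0.01) scene [-0.3 -1.8] [0.403 0.119 0.283]
lid (0.132, -0.204, 0.01) scene [-0.5 -0.6] [0.667 0.132 0.283]
flap (0.105, 0.135, 0.008) top [-1.1 -0.6] [ 0.652 -0.096  0.196]
flap (-0.105, 0.135, 0.008) top [-0.6 -0.8] [ 0.442 -0.106  0.196]
flap (-0.105, 0.135, 0.008) scene [-1.1 -0.3] [ 0.442 -0.106  0.196]
flap (0.105, 0.135, 0.008) scene [-2.5  0. ] [ 0.652 -0.096  0.196]
```

```bash
cat > h.py <<'E'
import sys,numpy as np
from fit import *
from plant import get_state
P=[0.5416,-0.0022,0.0510]
def st():
    s=get_state();R=np.array(s["tool_rot"]);p=np.array(s["tcp_pos"])
    c,s_=np.cos(P[2]),np.sin(P[2]);d=p[:2]-P[:2]
    print("t",round(s["clock"],2),"tcp",p.round(4),"case",np.round([c*d[0]+s_*d[1],-s_*d[0]+c*d[1],p[2]],4),"F",np.round(s["wrist_force"],1),"w",round(s["gripper_width"],4),"xang",round(np.degrees(np.arctan2(R[1,0],R[0,0])),2),"q",np.round(s["qpos"],2))
    return R,p
def to(case):
    R,p=st(); w=world(P,np.array(case)); 
    print("slide cm",(R.T@(w-p)*100).round(2),"yaw",round(np.arctan2(R[1,0],R[0,0])-(P[2]-np.pi/2),3))
if len(sys.argv)>1: to([float(a)/1000 for a in sys.argv[1:4]])
E
python3 h.py -240 500 370; python3 h.py 0 -190 360
```

```text
t 0.15 tcp [0.1941 0.6461 0.2259] case [-0.314   0.6652  0.2259] F [ 0.4 -0.7  0.2] w 0.0875 xang -16.72 q [ 1.57  0.36  0.01 -0.   -1.22 -0.29]
slide cm [ 12.52  13.09 -14.4 ] yaw 1.228
t 0.15 tcp [0.1941 0.6461 0.2259] case [-0.314   0.6652  0.2259] F [ 0.4 -0.7  0.2] w 0.0875 xang -16.72 q [ 1.57  0.36  0.01 -0.   -1.22 -0.29]
slide cm [ 58.32  70.   -13.32] yaw 1.228
```

Request:
jog_arm --deltas '[{"fingers": -1, "slide": [0, 0, -4], "yaw": 0.1}, {"fingers": -1, "slide": [0, 0, -8], "yaw": 0.2}, {"fingers": -1, "slide": [1, 1, -12], "yaw": 0.3}, {"fingers": -1, "slide": [3, 3, -14], "yaw": 0.4}, {"fingers": -1, "slide": [5, 5, -14], "yaw": 0.5}, {"fingers": -1, "slide": [7.5, 8, -14], "yaw": 0.6}, {"fingers": -1, "slide": [10, 10.5, -14], "yaw": 0.7}, {"fingers": -1, "slide": [12.5, 13, -14], "yaw": 0.8}]' --newtons 10

```text
clock: 0.82
tcp_pos: [0.2767, 0.4841, 0.3659]
tool_rot: [[0.457, -0.89, -0.0], [-0.89, -0.457, -0.001], [0.001, 0.001, -1.0]]
wrist_force: [0.5, 0.0, 0.1]
gripper_width: 0.04
```

```bash
python3 h.py 0 -190 360
```

```text
t 0.82 tcp [0.2767 0.4841 0.3659] case [-0.2397  0.4991  0.3659] F [0.5 0.  0.1] w 0.04 xang -62.82 q [ 1.4   0.11 -0.01 -0.   -1.46 -0.93]
slide cm [72.68  6.46  0.67] yaw 0.423
```

Request:
jog_arm --deltas '[{"fingers": -1, "slide": [4, 0.3, 0], "yaw": 0.08}, {"fingers": -1, "slide": [8, 0.7, 0], "yaw": 0.16}, {"fingers": -1, "slide": [12, 1, 0], "yaw": 0.24}, {"fingers": -1, "slide": [16, 1.4, 0], "yaw": 0.32}, {"fingers": -1, "slide": [20, 1.8, 0], "yaw": 0.42}, {"fingers": -1, "slide": [24, 2.1, 0], "yaw": 0.42}, {"fingers": -1, "slide": [28, 2.5, 0], "yaw": 0.42}, {"fingers": -1, "slide": [32, 2.8, 0], "yaw": 0.42}]'

```text
clock: 1.48
tcp_pos: [0.3979, 0.1846, 0.3665]
tool_rot: [[0.055, -0.998, 0.0], [-0.998, -0.055, -0.001], [0.001, 0.0, -1.0]]
wrist_force: [0.7, 2.0, -0.6]
gripper_width: 0.0005
```

```bash
python3 h.py 0 -190 360
```

```text
t 1.48 tcp [0.3979 0.1846 0.3665] case [-0.134   0.1939  0.3665] F [ 0.7  2.  -0.6] w 0.0005 xang -86.85 q [ 0.89 -0.11 -0.22  0.   -1.46 -0.83]
slide cm [ 38.44 -13.24   0.67] yaw 0.004
```

Request:
jog_arm --deltas '[{"fingers": -1, "slide": [4, -1.3, 0], "yaw": 0}, {"fingers": -1, "slide": [8, -2.6, 0], "yaw": 0}, {"fingers": -1, "slide": [12, -4, 0], "yaw": 0}, {"fingers": -1, "slide": [16, -5.4, 0], "yaw": 0}, {"fingers": -1, "slide": [20, -6.8, 0], "yaw": 0}, {"fingers": -1, "slide": [24, -8.2, 0], "yaw": 0}, {"fingers": -1, "slide": [28, -9.6, 0], "yaw": 0}, {"fingers": -1, "slide": [32, -11, 0], "yaw": 0}]'

```text
clock: 2.15
tcp_pos: [0.5228, -0.1247, 0.3666]
tool_rot: [[0.055, -0.998, 0.0], [-0.998, -0.055, -0.0], [0.0, -0.0, -1.0]]
wrist_force: [1.1, 1.9, 1.5]
gripper_width: 0.0006
```

```bash
python3 h.py 0 -170 165;python3 - <<'E'
from plant import optics
import cv2
cv2.imwrite("pics/s1.png",optics.get_image("scene")["pixels"][:,:,::-1])
E
```

```text
t 2.15 tcp [ 0.5228 -0.1247  0.3666] case [-0.025  -0.1214  0.3666] F [1.1 1.9 1.5] w 0.0006 xang -86.85 q [ 0.13  0.07 -0.05  0.   -1.45 -0.08]
slide cm [ 4.87 -2.48 20.17] yaw 0.004
```

View pics/s1.png

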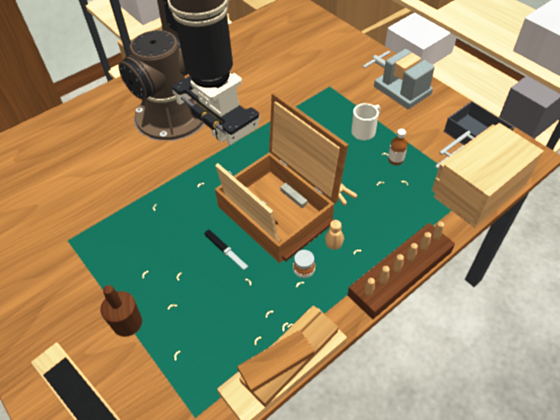

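```bash
python3 - <<'E'
from fit import *
for z in (.3666,.43,.55,0): print(proj("scene",np.array([.5228,-.1247,z])))
import cv2
a=cv2.imread("pics/s1.png")[0:260,140:390]
cv2.imwrite("pics/s1c.png",cv2.resize(a,None,fx=2.3,fy=2.3))
E
```

```text
[219.97317641 137.61058463]
[216.47739935 116.01392416]
[208.91959579  69.32235474]
[235.46129036 233.29504403]
```

View pics/s1c.png

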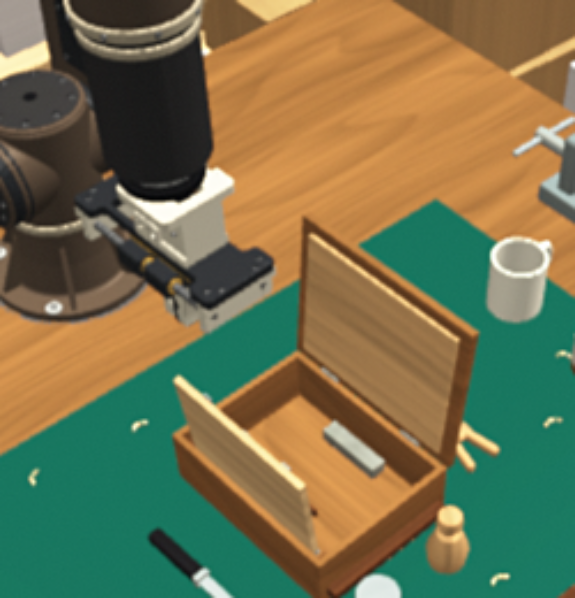

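Request:
jog_arm --deltas '[{"fingers": -1, "slide": [3, -1.2, 0], "yaw": 0}, {"fingers": -1, "slide": [5, -2.5, 3], "yaw": 0}, {"fingers": -1, "slide": [5, -2.5, 6], "yaw": 0}, {"fingers": -1, "slide": [5, -2.5, 10], "yaw": 0}, {"fingers": -1, "slide": [5, -2.5, 14], "yaw": 0}, {"fingers": -1, "slide": [5, -2.5, 17], "yaw": 0}, {"fingers": -1, "slide": [5, -2.5, 20], "yaw": 0}, {"fingers": -1, "slide": [5, -2.5, 20], "yaw": 0}]'

```text
clock: 2.87
tcp_pos: [0.5477, -0.1786, 0.1592]
tool_rot: [[0.051, -0.999, -0.012], [-0.999, -0.051, -0.001], [0.001, 0.012, -1.0]]
wrist_force: [-1.0, -0.8, -1.6]
gripper_width: 0.0005
```

```bash
python3 h.py 0 -118 165;python3 - <<'E'
from plant import optics
import cv2
a=optics.get_image("scene")["pixels"][0:260,140:390,::-1]
cv2.imwrite("pics/s2.png",cv2.resize(a,None,fx=2.3,fy=2.3))
E
```

```text
t 2.87 tcp [ 0.5477 -0.1786  0.1592] case [-0.0029 -0.1764  0.1592] F [-1.  -0.8 -1.6] w 0.0005 xang -87.1 q [ 0.02  0.26 -0.3   0.   -1.03  0.03]
slide cm [-5.84 -0.28 -0.59] yaw -0.0
```

View pics/s2.png

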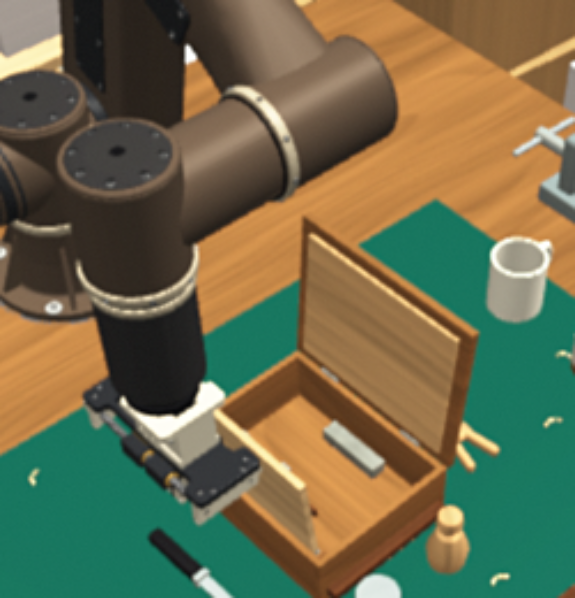

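```bash
python3 - <<'E'
from fit import *
for y in (-.1786,-.1,0,.05):
  for z in (.40,.45,.5,.55,.6): print(y,z,((proj("scene",np.array([.5477,y,z]))-[140,0])*2.3).round())
from plant import optics
import cv2
a=optics.get_image("top")["pixels"][90:350,150:400,::-1]
cv2.imwrite("pics/t2.png",cv2.resize(a,None,fx=2.3,fy=2.3))
E
```

```text
-0.1786 0.4 [148. 333.]
-0.1786 0.45 [140. 292.]
-0.1786 0.5 [131. 249.]
-0.1786 0.55 [122. 202.]
-0.1786 0.6 [112. 151.]
-0.1 0.4 [217. 293.]
-0.1 0.45 [212. 252.]
-0.1 0.5 [206. 208.]
-0.1 0.55 [200. 161.]
-0.1 0.6 [193. 110.]
0 0.4 [300. 245.]
0 0.45 [298. 204.]
0 0.5 [295. 160.]
0 0.55 [293. 113.]
0 0.6 [290.  62.]
0.05 0.4 [340. 222.]
0.05 0.45 [339. 181.]
0.05 0.5 [338. 137.]
0.05 0.55 [337.  90.]
0.05 0.6 [336.  39.]
```

View pics/t2.png

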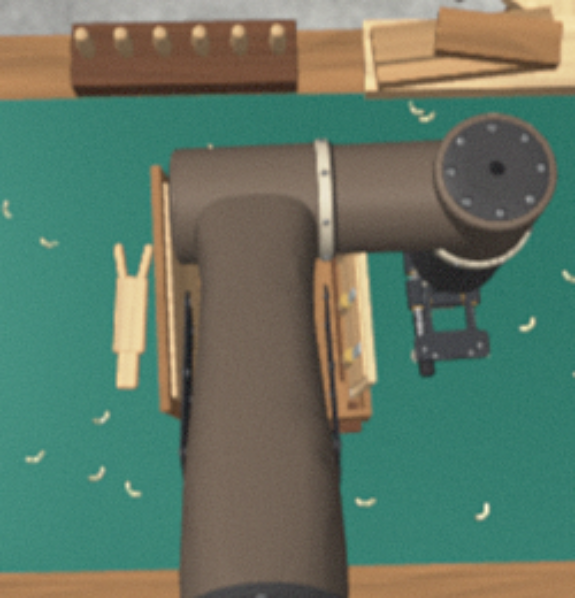

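Request:
jog_arm --deltas '[{"fingers": -1, "slide": [-3, -0.3, -0.6], "yaw": 0}, {"fingers": -1, "slide": [-6, -0.3, -1], "yaw": 0}, {"fingers": -1, "slide": [-8.1, -0.3, -1.4], "yaw": 0}, {"fingers": -1, "slide": [-9.6, -0.3, -1.5], "yaw": 0}, {"fingers": -1, "slide": [-11.1, -0.3, -1.5], "yaw": 0}, {"fingers": -1, "slide": [-12.5, -0.3, -1.1], "yaw": 0}, {"fingers": -1, "slide": [-13.9, -0.3, -0.6], "yaw": 0}, {"fingers": -1, "slide": [-15.1, -0.3, 0.1], "yaw": 0}]'

```text
clock: 3.63
tcp_pos: [0.5487, -0.0274, 0.1676]
tool_rot: [[0.053, -0.999, 0.002], [-0.999, -0.053, -0.003], [0.003, -0.002, -1.0]]
wrist_force: [0.4, -1.2, 4.5]
gripper_width: 0.0009
```

```bash
python3 h.py 0 8 126;python3 - <<'E'
from plant import optics
import cv2
a=optics.get_image("scene")["pixels"][60:320,140:390,::-1]
cv2.imwrite("pics/s3.png",cv2.resize(a,None,fx=2.3,fy=2.3))
E
```

```text
t 3.63 tcp [ 0.5487 -0.0274  0.1676] case [ 0.0058 -0.0255  0.1676] F [ 0.4 -1.2  4.5] w 0.0009 xang -86.96 q [ 0.31  0.2  -0.35  0.   -1.02 -0.26]
slide cm [-3.36  0.58  4.15] yaw 0.002
```

View pics/s3.png

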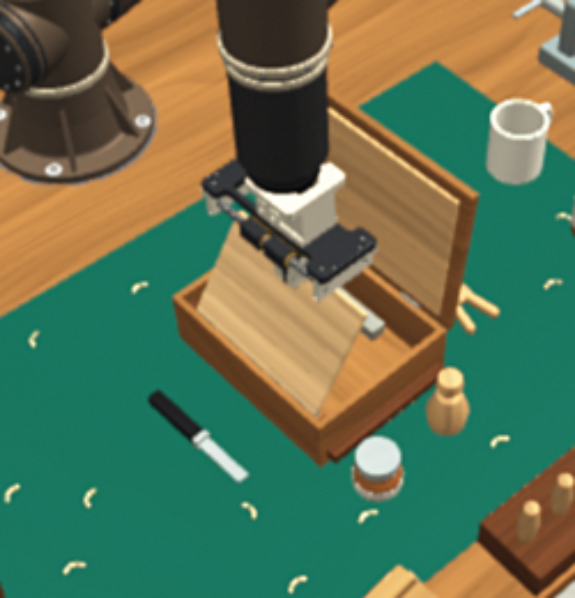

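Request:
jog_arm --deltas '[{"fingers": -1, "slide": [-0.6, 0.5, 1.2], "yaw": 0}, {"fingers": -1, "slide": [-1.4, 0.5, 1.9], "yaw": 0}, {"fingers": -1, "slide": [-2.1, 0.5, 2.6], "yaw": 0}, {"fingers": -1, "slide": [-3.4, 0.5, 4.1], "yaw": 0}, {"fingers": -1, "slide": [-4.1, 0.5, 5.5], "yaw": 0}, {"fingers": -1, "slide": [-4.7, 0.5, 6.8], "yaw": 0}, {"fingers": -1, "slide": [-5.0, 0.5, 8.2], "yaw": 0}, {"fingers": -1, "slide": [-5.1, 0.5, 9.0], "yaw": 0}]'

```text
clock: 4.35
tcp_pos: [0.5402, 0.0253, 0.0742]
tool_rot: [[0.053, -0.999, -0.001], [-0.999, -0.053, -0.002], [0.002, 0.001, -1.0]]
wrist_force: [-1.1, 1.7, 1.4]
gripper_width: 0.0006
```

```bash
python3 h.py 0 27 70
```

```text
t 4.35 tcp [0.5402 0.0253 0.0742] case [-0.      0.0275  0.0742] F [-1.1  1.7  1.4] w 0.0006 xang -86.94 q [ 0.41  0.29 -0.48  0.   -0.8  -0.36]
slide cm [ 0.05 -0.    0.42] yaw 0.002
```

Request:
jog_arm --deltas '[{"fingers": -1, "slide": [0, 0, 0.2], "yaw": 0}, {"fingers": -1, "slide": [0, 0, 0.3], "yaw": 0}, {"fingers": -1, "slide": [0, 0, 0.4], "yaw": 0}, {"fingers": -1, "slide": [0, 0, 0.5], "yaw": 0}, {"fingers": -1, "slide": [0, 0, 0.6], "yaw": 0}, {"fingers": -1, "slide": [0, 0, 0.6], "yaw": 0}, {"fingers": -1, "slide": [0, 0, 0.6], "yaw": 0}, {"fingers": -1, "slide": [0, 0, 0.6], "yaw": 0}]'

```text
clock: 5.02
tcp_pos: [0.5402, 0.0252, 0.07]
tool_rot: [[0.054, -0.999, 0.0], [-0.999, -0.054, -0.002], [0.002, -0.0, -1.0]]
wrist_force: [-5.6, 2.1, 12.5]
gripper_width: 0.0008
```

```bash
python3 h.py 0 27 70
```

```text
t 5.02 tcp [0.5402 0.0252 0.07  ] case [0.     0.0274 0.07  ] F [-5.6  2.1 12.5] w 0.0008 xang -86.93 q [ 0.41  0.3  -0.48  0.   -0.79 -0.36]
slide cm [ 0.04  0.   -0.  ] yaw 0.003
```

Request:
jog_arm --deltas '[{"fingers": -1, "slide": [0, 0, -3], "yaw": 0}, {"fingers": -1, "slide": [0, 0, -7], "yaw": 0}, {"fingers": -1, "slide": [0, 0, -11], "yaw": 0}, {"fingers": -1, "slide": [0, 0, -15], "yaw": 0}, {"fingers": -1, "slide": [0, 0, -19], "yaw": 0}, {"fingers": -1, "slide": [0, 0, -23], "yaw": 0}, {"fingers": -1, "slide": [0, 0, -27], "yaw": 0}, {"fingers": -1, "slide": [0, 0, -30], "yaw": 0}]'

```text
clock: 5.68
tcp_pos: [0.5402, 0.0251, 0.3746]
tool_rot: [[0.053, -0.999, 0.004], [-0.999, -0.053, -0.001], [0.001, -0.004, -1.0]]
wrist_force: [0.1, 0.1, 0.5]
gripper_width: 0.0004
```

```bash
python3 h.py 0 190 370;python3 - <<'E'
from plant import optics
import cv2
a=optics.get_image("scene")["pixels"][60:320,140:390,::-1]
cv2.imwrite("pics/s4.png",cv2.resize(a,None,fx=2.3,fy=2.3))
E
```

```text
t 5.68 tcp [0.5402 0.0251 0.3746] case [-0.      0.0273  0.3746] F [0.1 0.1 0.5] w 0.0004 xang -86.96 q [ 0.41  0.07 -0.03  0.   -1.47 -0.36]
slide cm [-16.27  -0.04   0.44] yaw 0.002
```

View pics/s4.png

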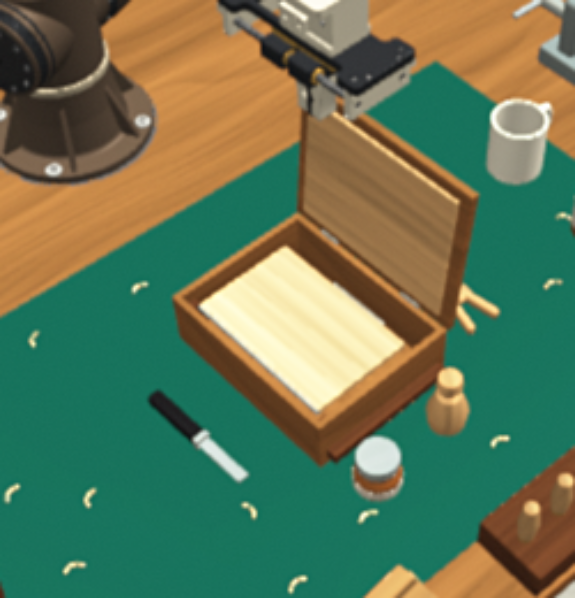

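Request:
jog_arm --deltas '[{"fingers": -1, "slide": [-4, 0, 0], "yaw": 0}, {"fingers": -1, "slide": [-8, 0, 0], "yaw": 0}, {"fingers": -1, "slide": [-12, 0, 0], "yaw": 0}, {"fingers": -1, "slide": [-16, 0, 0], "yaw": 0}, {"fingers": -1, "slide": [-17, 0, 0], "yaw": 0}, {"fingers": -1, "slide": [-17, 0, 4], "yaw": 0}, {"fingers": -1, "slide": [-17, 0, 8], "yaw": 0}, {"fingers": -1, "slide": [-17, 0, 12], "yaw": 0}]'

```text
clock: 6.4
tcp_pos: [0.5342, 0.1948, 0.2593]
tool_rot: [[0.054, -0.998, 0.013], [-0.999, -0.054, 0.001], [-0.0, -0.013, -1.0]]
wrist_force: [0.6, 0.5, -0.8]
gripper_width: 0.0005
```

```bash
python3 h.py 0 150 250;python3 - <<'E'
from plant import optics
import cv2
a=optics.get_image("scene")["pixels"][0:260,140:390,::-1]
cv2.imwrite("pics/s5.png",cv2.resize(a,None,fx=2.3,fy=2.3))
E
```

```text
t 6.4 tcp [0.5342 0.1948 0.2593] case [0.0026 0.1971 0.2593] F [ 0.6  0.5 -0.8] w 0.0005 xang -86.91 q [ 0.7   0.16 -0.19  0.01 -1.21 -0.65]
slide cm [4.71 0.29 0.92] yaw 0.003
```

View pics/s5.png

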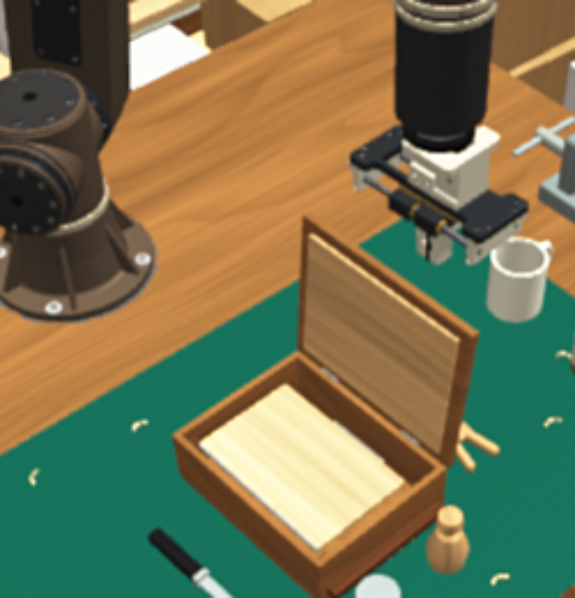

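Request:
jog_arm --deltas '[{"fingers": -1, "slide": [3.5, 0.3, 0.2], "yaw": 0}, {"fingers": -1, "slide": [6, 0.3, 0.3], "yaw": 0}, {"fingers": -1, "slide": [7.8, 0.3, 0.3], "yaw": 0}, {"fingers": -1, "slide": [9.4, 0.3, 0.4], "yaw": 0}, {"fingers": -1, "slide": [10.9, 0.3, 0.4], "yaw": 0}, {"fingers": -1, "slide": [12.4, 0.3, 0.8], "yaw": 0}, {"fingers": -1, "slide": [13.8, 0.3, 1.1], "yaw": 0}, {"fingers": -1, "slide": [15.2, 0.3, 1.6], "yaw": 0}]'

```text
clock: 7.12
tcp_pos: [0.5353, 0.0404, 0.2363]
tool_rot: [[0.052, -0.999, 0.003], [-0.999, -0.052, -0.003], [0.003, -0.002, -1.0]]
wrist_force: [-0.2, 4.2, -0.7]
gripper_width: 0.0008
```

```bash
python3 h.py 0 31 237;python3 - <<'E'
from plant import optics
import cv2
a=optics.get_image("scene")["pixels"][0:260,140:390,::-1]
cv2.imwrite("pics/s6.png",cv2.resize(a,None,fx=2.3,fy=2.3))
E
```

```text
t 7.12 tcp [0.5353 0.0404 0.2363] case [-0.0041  0.0428  0.2363] F [-0.2  4.2 -0.7] w 0.0008 xang -87.04 q [ 0.44  0.12 -0.28  0.   -1.17 -0.39]
slide cm [ 1.18 -0.41 -0.06] yaw 0.001
```

View pics/s6.png

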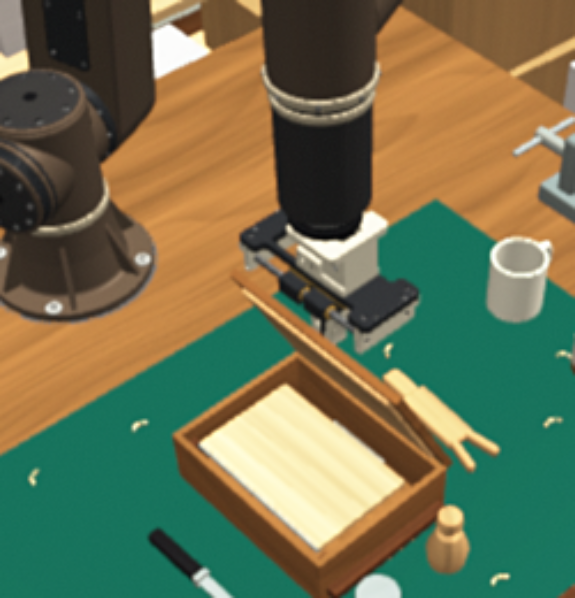

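Request:
jog_arm --deltas '[{"fingers": -1, "slide": [1.2, -0.4, 0], "yaw": 0}, {"fingers": -1, "slide": [2.5, -0.4, 0.6], "yaw": 0}, {"fingers": -1, "slide": [3.8, -0.4, 1.5], "yaw": 0}, {"fingers": -1, "slide": [5.0, -0.4, 2.5], "yaw": 0}, {"fingers": -1, "slide": [6.1, -0.4, 3.6], "yaw": 0}, {"fingers": -1, "slide": [7.1, -0.4, 4.7], "yaw": 0}, {"fingers": -1, "slide": [8.0, -0.4, 5.9], "yaw": 0}, {"fingers": -1, "slide": [8.8, -0.4, 7.3], "yaw": 0}]'

```text
clock: 7.83
tcp_pos: [0.5434, -0.0505, 0.1614]
tool_rot: [[0.051, -0.999, 0.001], [-0.999, -0.051, -0.004], [0.004, -0.001, -1.0]]
wrist_force: [1.6, 0.5, 1.9]
gripper_width: 0.0004
```

```bash
python3 h.py 0 -61 120
```

```text
t 7.83 tcp [ 0.5434 -0.0505  0.1614] case [-0.0006 -0.0484  0.1614] F [1.6 0.5 1.9] w 0.0004 xang -87.1 q [ 0.27  0.2  -0.37  0.   -1.   -0.22]
slide cm [ 1.25 -0.06  4.15] yaw -0.0
```

Request:
jog_arm --deltas '[{"fingers": -1, "slide": [0.3, 0, 1.2], "yaw": 0}, {"fingers": -1, "slide": [0.9, 0, 2.6], "yaw": 0}, {"fingers": -1, "slide": [1.2, 0, 4.0], "yaw": 0}, {"fingers": -1, "slide": [1.5, 0, 5.2], "yaw": 0}, {"fingers": -1, "slide": [1.6, 0, 6.0], "yaw": 0}, {"fingers": -1, "slide": [1.7, 0, 6.5], "yaw": 0}, {"fingers": -1, "slide": [1.7, 0, 6.9], "yaw": 0}, {"fingers": -1, "slide": [1.7, 0, 7.1], "yaw": 0}]'

```text
clock: 8.5
tcp_pos: [0.5436, -0.0684, 0.0905]
tool_rot: [[0.051, -0.999, -0.001], [-0.999, -0.051, -0.005], [0.005, 0.001, -1.0]]
wrist_force: [-8.1, 1.0, 22.7]
gripper_width: 0.0006
```

```bash
python3 h.py 0 -65 90
```

```text
t 8.5 tcp [ 0.5436 -0.0684  0.0905] case [-0.0014 -0.0663  0.0905] F [-8.1  1.  22.7] w 0.0006 xang -87.08 q [ 0.24  0.28 -0.45  0.01 -0.84 -0.19]
slide cm [-0.13 -0.14  0.05] yaw -0.0
```

Request:
jog_arm --deltas '[{"fingers": -1, "slide": [0, 0, 0.1], "yaw": 0}, {"fingers": -1, "slide": [0, 0, 0.1], "yaw": 0}, {"fingers": -1, "slide": [0, 0, 0.1], "yaw": 0}, {"fingers": -1, "slide": [0, 0, -2], "yaw": 0}, {"fingers": -1, "slide": [0, 0, -5], "yaw": 0}, {"fingers": -1, "slide": [0, 0, -9], "yaw": 0}, {"fingers": -1, "slide": [0, 0, -13], "yaw": 0}, {"fingers": -1, "slide": [0, 0, -17], "yaw": 0}]'

```text
clock: 9.17
tcp_pos: [0.543, -0.0675, 0.2624]
tool_rot: [[0.051, -0.999, -0.001], [-0.999, -0.051, -0.005], [0.005, 0.001, -1.0]]
wrist_force: [2.1, 0.8, 0.4]
gripper_width: 0.0003
```

Request:
jog_arm --deltas '[{"fingers": -1, "slide": [0, 0, -4], "yaw": 0}, {"fingers": -1, "slide": [0, 0, -8], "yaw": 0}, {"fingers": -1, "slide": [4, 0, -10], "yaw": 0}, {"fingers": -1, "slide": [8, 0, -10], "yaw": 0}, {"fingers": -1, "slide": [12, 0, -10], "yaw": 0}, {"fingers": -1, "slide": [16, 0, -10], "yaw": 0}, {"fingers": -1, "slide": [20, 0, -10], "yaw": 0}, {"fingers": -1, "slide": [20, 0, -10], "yaw": 0}]'

```text
clock: 9.83
tcp_pos: [0.5526, -0.2721, 0.3623]
tool_rot: [[0.047, -0.999, -0.003], [-0.999, -0.047, -0.006], [0.006, 0.003, -1.0]]
wrist_force: [-0.7, 1.1, -1.2]
gripper_width: 0.0004
```

```bash
python3 h.py 0 -65 90;python3 - <<'E'
from plant import optics
import cv2
a=optics.get_image("scene")["pixels"][60:320,140:390,::-1]
cv2.imwrite("pics/s8.png",cv2.resize(a,None,fx=2.3,fy=2.3))
a=optics.get_image("top")["pixels"][90:350,150:400,::-1]
cv2.imwrite("pics/t8.png",cv2.resize(a,None,fx=2.3,fy=2.3))
from fit import *
P=[0.5416,-0.0022,0.0510]
for th in(0,.05):
 for x in(-.132,.132):
  for z in (0,.01): print(th,x,z,((proj("scene",world(P,lidp(th,x,-.204,z)))-[140,60])*2.3).round())
E
```

```text
t 9.83 tcp [ 0.5526 -0.2721  0.3623] case [-0.0028 -0.2701  0.3623] F [-0.7  1.1 -1.2] w 0.0004 xang -87.3 q [-0.14  0.21  0.1   0.01 -1.47  0.18]
slide cm [-20.66  -0.29  27.11] yaw -0.004
0 -0.132 0 [167. 298.]
0 -0.132 0.01 [166. 293.]
0 0.132 0 [317. 432.]
0 0.132 0.01 [317. 427.]
0.05 -0.132 0 [166. 292.]
0.05 -0.132 0.01 [165. 287.]
0.05 0.132 0 [317. 427.]
0.05 0.132 0.01 [317. 422.]
```

View pics/s8.png

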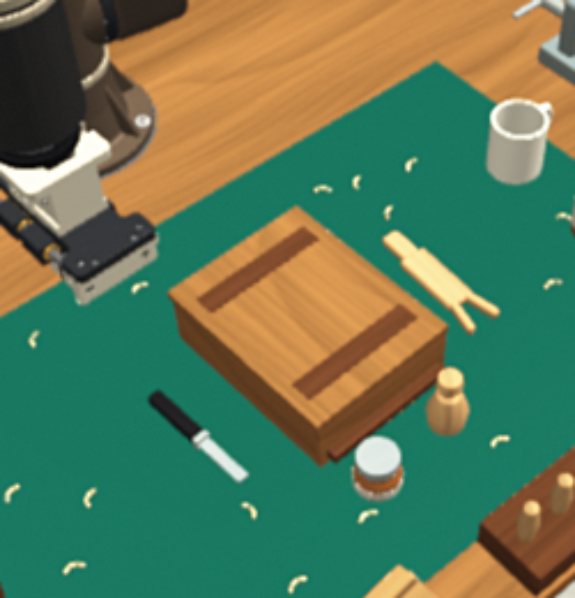

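View pics/t8.png

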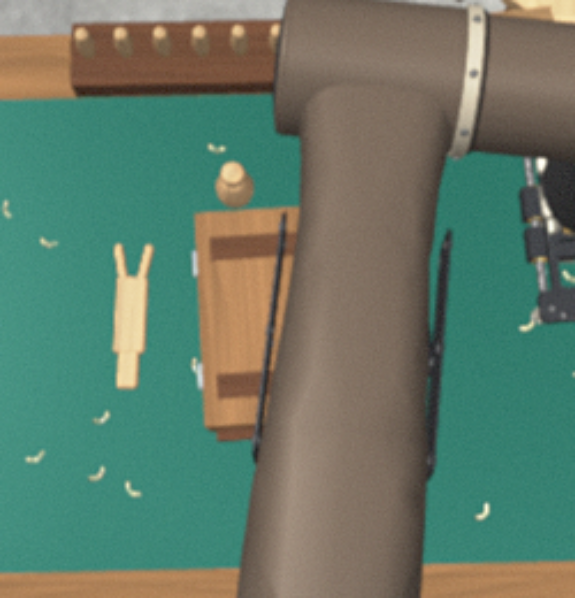

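```bash
python3 -c "
from plant import env
print(env.hand_in())"
```

```text
the job is handed in; nothing more can be done
None
```

The case is closed: I folded the knife flap flat first, then pushed the lid over and shut on top of it, using only the closed fingertips and no gripping. I handed it in at about 10 s.

- **Flap:** it stopped with the fingertips at z = 70 mm and 12.5 N of upward force, which is the folded height. The picture taken before the lid was moved shows it flat.
- **Lid:** it stopped with the fingertips at z = 90.5 mm and about 23 N, which is the shut height. In the final scene picture its free-edge corners lie within about 3 px (in the 2.3x enlarged picture) of where a shut lid should be.
- **Other things:** the knife, fork blank, doll, wax jar and mug look unmoved, and the arm was clear of everything. I did not check the mallet and oil bottle in the final pictures. The slip stone was under the lid and could not be seen at the end.

The highest reading I took was about 24 N at the wrist, well under the limit. I only took readings between moves, not continuously. No check failed or disagreed.

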